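# Eject a sample cell and clamp it with the ratchet micrometer

## Task

Press the ejector lever fully down so that the sample cell rises out of its pocket, then set the cell gently upright on the deck of the clamping fixture, between the jaw and the V fence, and let go. Then turn the ratchet cap on the fixture's slanting micrometer clockwise until the jaw has pushed the cell home into the V and the slip clutch has clicked at least three times, and let go. Leave the other things on the table where they are.

Things in the scene. Friction and masses are not known exactly. Their poses are not given: they have to be found in the camera images.
- ejector: Ejector block, fixed: black square block 76 x 76 x 46 mm high on an aluminium foot 130 x 90 x 8 mm. Origin: centre of the block's underside at table height, on the axis of the round pocket (39.6 mm across, floor 26.5 mm below the block's top), z up, -x points from the pocket to the lever. The lever is hinged between two small cheeks (tops 56 mm above the table) at x = -47 mm.
- lever_pad (a point): Centre of the top of the ejector lever's press pad, a black disc 24 mm across at the outer end of the steel lever, 64 mm horizontally from its hinge and 111 mm from the pocket's axis, about 64 mm above the table at the start. When pressed it goes down on an arc of 65 mm radius, 28 mm in all, leaning outward by up to 0.45 rad.
- lever (a joint): Ejector lever: 0 = up (cell down in its pocket), 0.45 rad = pressed fully down. It lifts the cell 40 mm per rad, 18 mm in all, and is stiff (5 to 7 N at the pad): it stays where it is left and holds the cell up.
- cell: Sample cell: plain aluminium disc 38 mm in diameter and 24 mm high with a glass window in its top, about 0.11 kg. Origin: centre of its underside, z up. At the start it lies in the ejector's pocket with its top 2 mm below the block's top; with the lever down it stands 16 mm proud, its lowest 8 mm still in the pocket.
- fixture: Clamping fixture, fixed: aluminium base 200 x 100 x 12 mm; at its +x end a black deck (top 50 mm above the table), at its -x end an aluminium housing with the micrometer, which leans 35 degrees from vertical towards -x. Origin: centre of the base's underside, z up. The jaw moves along +x over the deck to a V fence (120 degrees, 9 mm high, to 18 mm either side of the middle).
- fixture_seat (a point): Point on the deck's surface, 45 mm from the fixture's origin along its +x, where the centre of the cell's underside is when the cell touches both faces of the V fence; x points along the jaw's travel, away from the jaw, z up. From 11 to 14 mm is free between jaw and a fully seated cell at the start.
- jaw: Sliding clamp jaw of the fixture, a steel bar 30 mm wide (across the travel) and 9 mm high above the deck. Origin: middle of the front face that meets the cell, at deck height; x points towards the cell. It moves 5 mm for each rad that the spindle turns and presses with about 11 N when the clutch slips. The screw does not run back. Jaw and fence faces are slippery: the cell slides home.
- cap_grip (a point): Middle of the ratchet cap, on its axis: a dark, fluted, round knob 28 mm in diameter and 24 mm long at the upper end of the micrometer; the thimble below it is only 21 mm thick. This point is about 105 mm above the table and 95 mm from the fixture's origin along its -x. z points out along the axis (up and leaning 35 degrees towards the fixture's -x); x and y turn with the cap.
- spindle (a joint): Turn of the micrometer thimble (rad): grows as it is turned clockwise, seen from the cap's end, and drives the jaw towards the cell. About 0.1 to 0.6 at the start; the jaw meets a fully seated cell at about 2.8; stop at 3.6. The cap carries it round with 0.07 N m until the jaw is held.
- cap (a joint): Slip of the ratchet cap on the thimble (rad), 0 at the start: stays put while the cap carries the thimble round, and grows when the cap is turned clockwise against a held jaw with more than 0.125 N m. One click for each 0.2 rad of slip; the torque is smooth.
- post: Bystander: steel post 12.7 mm thick and 58 mm high on a round foot of 32 mm, standing between the two fixtures. Origin: centre of its underside.
- fork: Bystander: flat aluminium clamping fork, 68 x 30 x 8 mm with a 14 mm screw head, lying between the two fixtures. Origin: on its underside.
- driver: Bystander: screwdriver 170 mm long with black handle, lying at the back of the table.
- solvent: Bystander: closed white bottle 52 mm in diameter, 120 mm high. Origin: centre of its underside.
- jar: Bystander: small amber jar 48 mm in diameter, 50 mm high. Origin: centre of its underside.
- blank: Bystander: plain aluminium rod blank 25 mm in diameter, 30 mm high. Origin: centre of its underside.
- mirror: Bystander: black mirror mount 30 x 50 x 60 mm with a round mirror of 25 mm. Origin: centre of its underside.
Mind the look-alikes: they are no part of the job. Leave any yellow look-alike of the fixture alone.

How it is judged (in metres and radians):
On the way, in this order (a step that is already met when the one before it is completed fails the run):
1. the lever is pressed fully down and the cell has risen from its pocket (value of joint lever above 0.38 rad and z of cell in the frame of ejector above 0.033 m), for 0.2 s.
2. the cell stands upright on the deck between jaw and V fence, let go (horizontal distance between cell and fixture_seat below 0.014 m and z of cell in the frame of fixture_seat between -0.002 and 0.002 m and angle between cell's own z axis and vertical below 0.07 rad and contact force between the fingers and cell below 0.1 N), for 0.2 s.
3. the cell is home in the V, the jaw presses on it, and the clutch has slipped three clicks (horizontal distance between cell and fixture_seat below 0.003 m and z of cell in the frame of fixture_seat between -0.002 and 0.002 m and angle between cell's own z axis and vertical below 0.07 rad and value of joint cap above 0.55 rad and contact force between jaw and cell above 4 N), for 0.1 s.
At the end, for the whole second after the job is handed in: The cell stands on the deck (underside within 2 mm of its surface, upright within 0.07 rad), within 3 mm of fixture_seat, at rest; the jaw presses on it with more than 4 N; the cap has slipped at least 0.55 rad (three clicks) (all of step 3 and linear speed of cell below 0.01 m/s); the robot touches nothing.
It fails at once if a bystander moved more than 40 mm (distance of any of post, fork, driver, solvent, jar, blank, mirror from where it was at the start of the episode above 0.04 m).
It fails at once if the cell dropped or slammed onto the fixture (faster than 0.4 m/s in the last 20 mm above the deck) (linear speed of cell above 0.4 m/s and z of cell in the frame of fixture_seat between -0.005 and 0.02 m and horizontal distance between cell and fixture_seat below 0.03 m).
It also fails if it takes over 72 s, if anything falls off the work surface, if the arm or the gripper's body presses on something with over 40 N, if the wrist force passes 120 N, or if a joint passes its speed limit or range.

## Robot

A 6-joint arm with a two-finger parallel gripper is mounted at the origin on the work surface. World frame = base frame: x ahead of the robot, y to its left, z up, the work surface at z = 0. Lengths are in m, angles in degrees, forces in N, time in s.
With the tool pointing down it reaches from about 0.35 to 0.875 m from the base axis. Payload 4.2 kg.
Tool frame: the origin (TCP) lies on the centre line of the jaws, within the pads' length; the fingertips stand tip_reach ahead of it and the grasp point (between the pads) is the TCP (tip_reach is the distance from the TCP to the fingertips, in m); z points along the fingers, y is the line along which they close (so a half turn about z gives the same grasp; the last joint's range is limited). The gripper opens to 87 mm and grips with 3 to 60 N. Pads are 19 mm wide; open, the fingers measure 117 mm over their backs; the gripper's body (75 mm by 190 mm) begins 51 mm behind the grasp point.
Start: joints at [78.415, 22.042, 0.453, 0, -68.411, -14.817], TCP at [0.278, 0.56, 0.242] pointing down, gripper open.
Joint ranges: [-179.83, 179.83], [-69.29, 118.12], [-61.27, 80.66], [-181.25, 117.63], [-171.15, -9.14], [-177.46, 177.46]. Speed limits (degrees/s): [159.86, 159.86, 180, 180, 180, 180].

## Interface

Orientations are given as a 3x3 rotation matrix whose columns are the frame's x, y, z axes.
In Python, from station import sense, capture, finish_job, tip_reach gives the robot as it stands.
- The arm moves only by the tool arm_command, never from a script. Its argument "deltas" is a list of rows, each a list of 7 numbers: the turn, a rotation vector about the tool's x, y, z in rad, then the shift along the tool's x, y, z in cm, then the closure, from -1 (fully open) to 1 (shut), so that 0 is half open. In form: [[rx, ry, rz, dx, dy, dz, hand], ...]. A call has 1 to 8 rows; each row is the pose to reach, as a shift and turn from the pose commanded when the call began, along the tool's axes at that moment; what a row does not reach only later rows make up. A row lasts 1/12 s, in which the tool goes at most 41.7 mm and 7.16 degrees, less where a joint would pass 70% of its speed; a pose out of reach is approached as far as the arm can. A call with a gripper value outside its range is refused whole. The fingers move at their own pace and stop on an object; the grip force is fixed at half the most. Time passes only in rows, so rows that repeat a pose let the fingers close. It gives the time, the measured TCP pose, the force, the opening and the grip force at its end, in the units of the state.
- sense(): the state, without advancing time (a new reading comes with each control period).
- capture(name): name is "scene" or "top"; returns a dict with "pixels" (420x560x3 uint8, blue, green, red), "fovy" (degrees; the focal length in pixels is half the picture's height over the tangent of half this angle, whatever the lens; pixels are square), "cx", "cy" (the principal point, pixels), "rvec" (rotation vector, rad) and "tvec" (3), from world to camera coordinates, as OpenCV has them. Camera axes: x right, y down, z forward; pixel columns grow to the right and rows downward; lengths in m; the calibration is good to about 2 mm. A picture is of the moment at which its call begins. There is no depth.
- finish_job(): hands the job in; it is judged then, once.
The state is a dict: "time_s": time; "joints": joint angles; "joint_velocities": joint speeds; "effort": joint torques, N m; "tcp_pos": TCP position; "ee_rot": TCP orientation; "wrist_force": force on the tool from outside, world axes, zero at the start; "moment": the same for the moment, N m; "gripper_width": opening from 0.0 (shut) to 1.0 (fully open); "gripper_force": force on a finger pad.
Only numpy, scipy, OpenCV 4.12 (cv2) and the standard library are available. Lean on these libraries where they do the work, as an engineer would, in place of code of your own. Each camera call takes 0.05 s, during which the arm holds its last target. There are 200 camera calls.

## Working session

There is one attempt and no reset: what is moved stays moved. The work goes in short steps, Python scripts to look and compute and a tool call to move; the robot and the scene stay as the last step left them, time stands still between calls to the robot, and variables do not carry over. Pictures are saved under pics/ and viewed, at most 10 in all, crops included, and the job is handed in when it is done.

Besides the shell and the picture viewer there is one more tool, called after "Emit:" as a command line: name --pt "numbers of a row" for each row, then --argument value for the rest. arm_command: Moves the arm, as the interface text tells. Its arguments: {"type":"object","properties":{"deltas":{"type":"array"}},"required":["deltas"]}

```bash
ls; mkdir -p pics
python3 - <<'E'
from station import *
import cv2,numpy as np
s=sense();print(s['time_s'],s['tcp_pos'],s['ee_rot'],tip_reach, s['gripper_width'])
for n in('scene','top'):
    c=capture(n);cv2.imwrite(f'pics/{n}0.png',c['pixels'])
    R=cv2.Rodrigues(np.array(c['rvec']))[0];print(n,c['fovy'],c['cx'],c['cy'],-R.T@np.array(c['tvec']).ravel(),R.tolist())
E
```

```text
pics
0.0 [0.27766822 0.55931628 0.24046872] [[ 8.95617168e-01 -4.44824889e-01 -8.40409628e-04]
 [-4.44825663e-01 -8.95614970e-01 -1.98871964e-03]
 [ 1.31948547e-04  2.15496722e-03 -9.99997669e-01]] 0.019 0.9979816639026693
scene 48.872942759909435 274.2055613188083 204.16601113614385 [ 1.09764365 -0.00933177  1.07963842] [[0.04863131290879619, 0.9988157716153097, 0.00143170432710521], [0.8614517079812143, -0.04121766141127159, -0.5061640635248953], [-0.5055056381693632, 0.02584876709437589, -0.8624360214060435]]
top 44.044109157851345 275.1368273141897 213.7761106662701 [0.33291542 0.01128344 1.29698979] [[-0.0275254193129838, -0.9996003850719054, -0.006435950259475354], [-0.9865482471532626, 0.028202735551408842, -0.16101913472082108], [0.16113630047406782, 0.001917256246646612, -0.9869302998682408]]
```

View pics/scene0.png

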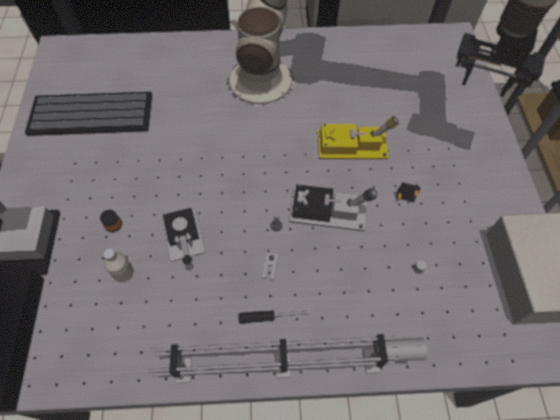

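View pics/top0.png

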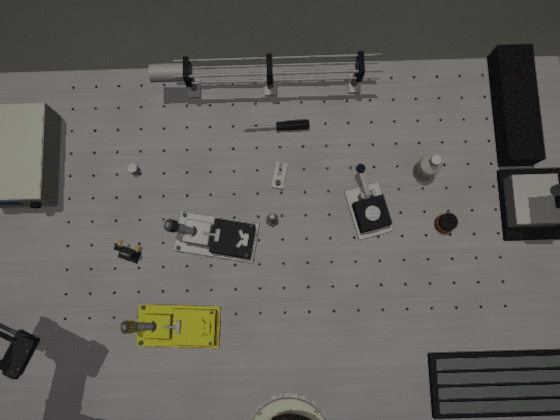

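Candidates:
- **Fixture:** grey/black one at scene (330,205), top (217,237). The yellow look-alike at scene (353,140), top (178,327) is rejected.
- **Ejector:** scene (183,232), top (370,210), with its lever pad at top (361,168).
- **Cell:** disc in the ejector pocket at top (373,213). The blank at top (133,169) and the jar at top (446,223) are rejected.

I'll check this in a close crop.

Run:
```python
import cv2,numpy as np
t=cv2.imread('pics/top0.png');s=cv2.imread('pics/scene0.png')
def cr(im,x,y,w=100,h=75):return cv2.resize(im[y:y+h,x:x+w],(400,300),interpolation=cv2.INTER_CUBIC)
m=np.vstack([np.hstack([cr(t,160,200),cr(t,320,155,114,86)]),np.hstack([cr(s,285,170),cr(s,140,200)])])
cv2.imwrite('pics/crop0.png',m)
```

```text
(no output)
```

View pics/crop0.png

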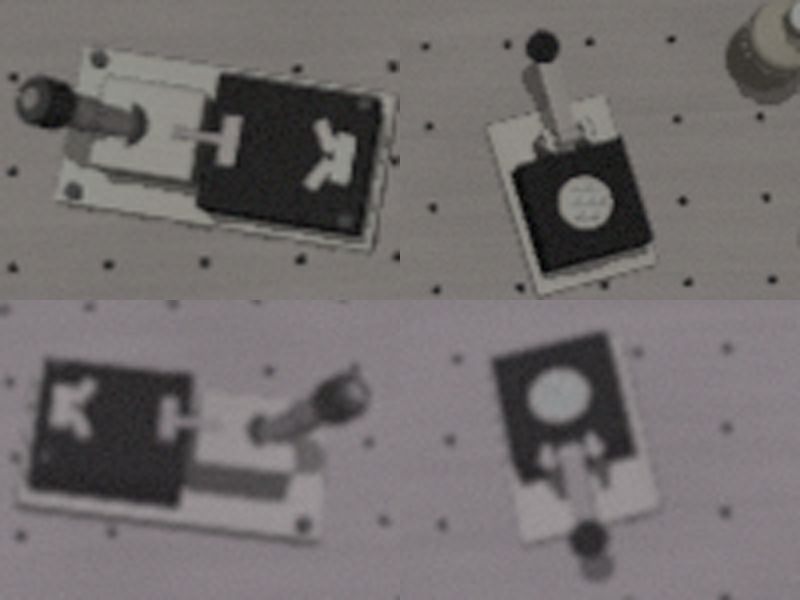

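The crop confirms the choice. Top row is the top view: grey/black fixture with its cap at upper left and V fence on the right, and the ejector with the cell disc at crop (585,202) and the pad at (542,47). The bottom row shows the same things from the scene camera. Next I cast rays.

```bash
cat > h.py <<'E'
import cv2,numpy as np
from station import *
np.set_printoptions(precision=4,suppress=True)
_c={}
def ray(n,p):
    if n not in _c:_c[n]=capture(n)
    c=_c[n];f=c['pixels'].shape[0]/2/np.tan(np.radians(c['fovy']/2))
    R=cv2.Rodrigues(np.array(c['rvec']))[0];o=-R.T@np.array(c['tvec']).ravel()
    return o,R.T@np.array([(p[0]-c['cx'])/f,(p[1]-c['cy'])/f,1])
def at(n,p,z):
    o,d=ray(n,p);return o+d*(z-o[2])/d[2]
def tri(pt,ps):
    o1,d1=ray('top',pt);o2,d2=ray('scene',ps)
    a=np.linalg.lstsq(np.c_[d1,-d2],o2-o1,rcond=None)[0]
    p,q=o1+d1*a[0],o2+d2*a[1];return (p+q)/2,np.linalg.norm(p-q)
E
python3 - <<'E'
from h import *
def P(x,y,ox,oy,k=4):return ((x+.5)/k-.5+ox,(y+.5)/k-.5+oy)
ft=lambda x,y:P(x,y,160,200)
et=lambda x,y:P(x-400,y,320,155,400/114)
fs=lambda x,y:P(x,y-300,285,170)
es=lambda x,y:P(x-400,y-300,140,200)
q=[at('top',ft(*p),.012) for p in((85,47),(397,93),(371,250),(54,202))]
print('base',*q,np.mean(q,0));print([np.linalg.norm(q[i]-q[i-1]) for i in range(4)])
print('base scene',at('scene',fs(17,507),.012),at('scene',fs(322,543),.012))
q=[at('top',et(*p),.008) for p in((487,125),(607,95),(658,264),(541,295))];print('foot',*q,np.mean(q,0),[np.linalg.norm(q[i]-q[i-1]) for i in range(4)])
print('scene deck',*[at('scene',fs(*p),.05) for p in((45,357),(192,375),(178,506),(28,489))])
print('top deck',*[at('top',ft(*p),.05) for p in((220,73),(382,95),(362,236),(200,205))])
print('cell',at('top',et(585,202),.044),at('scene',es(559,397),.044),tri(et(585,202),es(559,397)))
print('pad',at('top',et(542,47),.064),at('scene',es(588,539),.064),tri(et(542,47),es(588,539)))
print('cap top centre',tri(ft(35,102),fs(350,390)))
print('cap mid',tri(ft(48,103),fs(340,397)),at('top',ft(46,103),.105),at('scene',fs(342,396),.105))
print('jaw',at('top',ft(241,140),.059),at('scene',fs(160,418),.059))
print('Vmid',at('top',ft(340,158),.059),at('scene',fs(68,408),.059))
# cell disc / pad by masks
for n,(x,y,w,h) in dict(top=(355,195,38,38),scene=(165,212,32,26)).items():
    g=cv2.cvtColor(_c[n]['pixels'],cv2.COLOR_BGR2GRAY)[y:y+h,x:x+w]
    b=(g>cv2.threshold(g,0,255,cv2.THRESH_OTSU)[0]).astype(np.uint8)
    k,l,st,ce=cv2.connectedComponentsWithStats(b)
    for i in range(1,k):
        if st[i,4]>60:print(n,st[i],ce[i]+[x,y],at(n,ce[i]+[x,y],.044))
E
```

```text
base [0.5556 0.2504 0.012 ] [0.5208 0.0551 0.012 ] [0.4233 0.0733 0.012 ] [0.4586 0.2695 0.012 ] [0.4896 0.1621 0.012 ]
[np.float64(0.09889824421283512), np.float64(0.1983632080758234), np.float64(0.09920063449056479), np.float64(0.19925768964778726)]
base scene [0.5259 0.0585 0.012 ] [0.5618 0.2543 0.012 ]
foot [ 0.5986 -0.1633  0.008 ] [ 0.6183 -0.251   0.008 ] [ 0.4942 -0.28    0.008 ] [ 0.4743 -0.1956  0.008 ] [ 0.5464 -0.2225  0.008 ] [np.float64(0.1284195614052781), np.float64(0.08993519813456373), np.float64(0.12742359970956404), np.float64(0.08670575269969856)]
scene deck [0.4346 0.082  0.05  ] [0.4533 0.1777 0.05  ] [0.5504 0.1579 0.05  ] [0.5337 0.0639 0.05  ]
top deck [0.5306 0.1611 0.05  ] [0.5143 0.0629 0.05  ] [0.4292 0.0767 0.05  ] [0.4506 0.1739 0.05  ]
cell [ 0.5346 -0.2239  0.044 ] [ 0.537  -0.2211  0.044 ] (array([ 0.535 , -0.2232,  0.0406]), np.float64(0.0026402512532298548))
pad [ 0.6413 -0.1966  0.064 ] [ 0.6446 -0.1945  0.064 ] (array([ 0.6424, -0.1964,  0.0592]), np.float64(0.0019417134498023437))
cap top centre (array([0.5072, 0.2618, 0.1112]), np.float64(0.0020047565924487414))
cap mid (array([0.5075, 0.2563, 0.1038]), np.float64(0.003064848326715923)) [0.5072 0.2556 0.105 ] [0.5075 0.2589 0.105 ]
jaw [0.4881 0.1478 0.059 ] [0.4906 0.1518 0.059 ]
Vmid [0.4756 0.0885 0.059 ] [0.4802 0.0932 0.059 ]Traceback (most recent call last):
  File "<stdin>", line 21, in <module>
NameError: name '_c' is not defined
```

```bash
cat >> h.py <<'E'
from scipy.spatial.transform import Rotation as Ro
def down(yawdeg):  # tool z down, tool y at world angle yawdeg
    a=np.radians(yawdeg);y=np.array([np.cos(a),np.sin(a),0]);z=np.array([0,0,-1.]);return np.c_[np.cross(y,z),y,z]
def go(p,R):
    s=sense();T=np.array(s['ee_rot']);d=T.T@(np.array(p)-s['tcp_pos'])*100
    r=Ro.from_matrix(T.T@R).as_rotvec();print('t',round(s['time_s'],2),'turn',r,'shift',d)
YE=-75.8; YF=-10.3
fx=np.array([-.178,-.984,0]);fx/=np.linalg.norm(fx);FO=np.array([.4915,.164,0])
SEAT=FO+.045*fx+[0,0,.05]; CAP=np.array([.508,.257,.105]); CELL=np.array([.5358,-.2225,.044]); PAD=np.array([.643,-.1955,.064])
E
python3 -c "
from h import *
go(PAD+[0,0,.019+.06],down(YE));print(SEAT, at('top',(428,162),.12))"
```

```text
t 0.2 turn [ 0.0013  0.0004 -0.7088] shift [66.2927 51.3654  9.8615]
[0.4835 0.1197 0.05  ] [ 0.6371 -0.3459  0.12  ]
```

Emit:
arm_command --pt "0 0 -0.1 4 3.1 0 1" --pt "0 0 -0.2 8 6.2 0 1" --pt "0 0 -0.3 12 9.3 0 1" --pt "0 0 -0.4 15 11.6 0 1" --pt "0 0 -0.5 18 14 0 1" --pt "0 0 -0.6 21 16.3 0 1" --pt "0 0 -0.7 24 18.6 0 1" --pt "0 0 -0.709 26.5 20.5 0 1"

```text
time_s: 0.92
tcp_pos: [0.4236, 0.2579, 0.2418]
ee_rot: [[0.968, 0.25, 0.0], [0.25, -0.968, 0.0], [0.0, -0.0, -1.0]]
wrist_force: [0.9, -0.1, -0.3]
gripper_width: 0.482
gripper_force: 0.0
```

```bash
python3 -c "
from h import *
go(PAD+[0,0,.019+.06],down(YE));print(sense()['joints'])"
```

```text
t 0.92 turn [-0.0003 -0.0004  0.0046] shift [ 9.912  49.3893  9.8686]
[ 50.1324   9.3886 -17.185    0.0013 -63.3969  54.3294]
```

Emit:
arm_command --pt "0 0 0 0.8 3.9 0 1" --pt "0 0 0 1.6 7.8 0 1" --pt "0 0 0 2.4 11.7 0 1" --pt "0 0 0 3.2 15.6 0 1" --pt "0 0 0 4 19.5 0 1" --pt "0 0 0 4.8 23.4 0 1" --pt "0 0 0 5.6 27.3 0 1" --pt "0 0 0 6.4 31.2 0 1"

```text
time_s: 1.58
tcp_pos: [0.5625, -0.0288, 0.2417]
ee_rot: [[0.969, 0.246, 0.0], [0.246, -0.969, 0.0], [0.0, -0.0, -1.0]]
wrist_force: [0.5, 1.4, -0.4]
gripper_width: 0.008
gripper_force: 0.0
```

```bash
python3 -c "
from h import *
go(PAD+[0,0,.019+.02],down(YE));print(sense()['joints'])"
```

```text
t 1.58 turn [-0.     -0.0002  0.0004] shift [ 3.7085 18.1383 13.8656]
[ 13.5506  16.0251  -8.4009  -0.0032 -65.5607  90.6727]
```

Emit:
arm_command --pt "0 0 0 0.9 4 0 1" --pt "0 0 0 1.8 8 1 1" --pt "0 0 0 2.7 12 3 1" --pt "0 0 0 3.4 16 6 1" --pt "0 0 0 3.7 18.1 9 1" --pt "0 0 0 3.7 18.1 12 1" --pt "0 0 0 3.7 18.1 13.8 1" --pt "0 0 0 3.7 18.1 13.8 1"

```text
time_s: 2.25
tcp_pos: [0.6387, -0.1936, 0.097]
ee_rot: [[0.97, 0.243, -0.012], [0.243, -0.97, 0.002], [-0.011, -0.005, -1.0]]
wrist_force: [-0.8, -0.2, -0.5]
gripper_width: 0.003
gripper_force: 0.0
```

```bash
python3 -c "
from h import *
go([PAD[0],PAD[1],.035+.019],down(YE))
m=[]
for n,x,y in(('top',310,125),('scene',130,200)):
    m.append(cv2.resize(capture(n)['pixels'][y:y+100,x:x+100],(400,400),interpolation=cv2.INTER_CUBIC))
cv2.imwrite('pics/pad.png',np.hstack(m))"
```

```text
t 2.25 turn [-0.0049  0.011  -0.0022] shift [0.421  0.3107 4.2978]
```

View pics/pad.png

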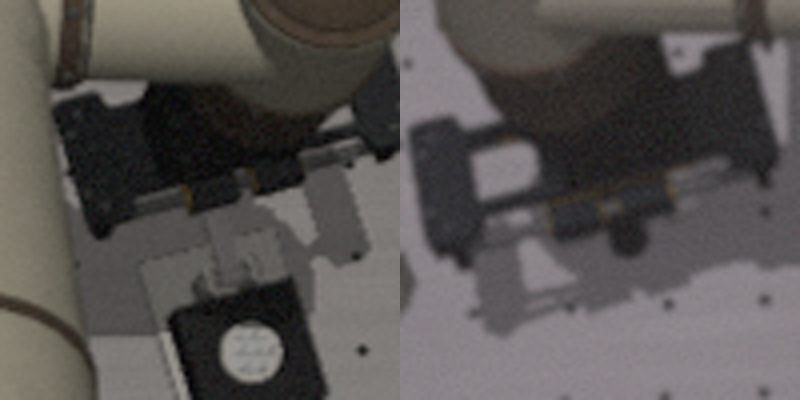

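The gripper is over the pad, which shows just in front of the fingers at right crop (628,240). The bottle is clear. Pressing now.

Emit:
arm_command --pt "0 0.01 0 0.4 0.3 0.5 1" --pt "0 0.01 0 0.4 0.3 1 1" --pt "0 0.01 0 0.4 0.3 1.5 1" --pt "0 0.01 0 0.4 0.3 2 1" --pt "0 0.01 0 0.4 0.3 2.5 1" --pt "0 0.01 0 0.4 0.3 3 1" --pt "0 0.01 0 0.4 0.3 3.4 1" --pt "0 0.01 0 0.4 0.3 3.7 1"

```text
time_s: 3.02
tcp_pos: [0.6488, -0.1946, 0.0681]
ee_rot: [[0.969, 0.247, 0.014], [0.247, -0.969, 0.002], [0.014, 0.002, -1.0]]
wrist_force: [-0.4, 2.0, 6.8]
gripper_width: 0.005
gripper_force: 2.9
```

Emit:
arm_command --pt "0 -0.01 0 -0.4 0 0.3 1" --pt "0 -0.01 0 -0.4 0 0.6 1" --pt "0 -0.01 0 -0.4 0 0.9 1" --pt "0 -0.01 0 -0.4 0 1.1 1" --pt "0 -0.01 0 -0.4 0 1.1 1" --pt "0 -0.01 0 -0.4 0 1.1 1"

```text
time_s: 3.52
tcp_pos: [0.6463, -0.1958, 0.0572]
ee_rot: [[0.969, 0.247, 0.008], [0.247, -0.969, -0.001], [0.007, 0.003, -1.0]]
wrist_force: [5.1, 1.9, 4.3]
gripper_width: -0.001
gripper_force: 3.0
```

Emit:
arm_command --pt "0 0 0 0 0 0.2 1" --pt "0 0 0 0 0 0.4 1" --pt "0 0 0 0 0 0.6 1" --pt "0 0 0 0 0 0.6 1" --pt "0 0 0 0 0 0.6 1"

```text
time_s: 3.93
tcp_pos: [0.6464, -0.196, 0.0556]
ee_rot: [[0.969, 0.248, 0.008], [0.248, -0.969, -0.002], [0.007, 0.004, -1.0]]
wrist_force: [-1.6, 4.8, 20.5]
gripper_width: 0.008
gripper_force: 9.6
```

At the end stop (20 N). Retreat, opening on the way, and move above the cell.

Emit:
arm_command --pt "0 0 0 0 0 -2 1" --pt "0 0 0 0 0 -5 1" --pt "0 0 0 0 0 -8 0.5" --pt "0 0 0 0 0 -11 0" --pt "0 0 0 0 0 -11 -0.5" --pt "0 0 0 0 0 -11 -1" --pt "0 0 0 0 0 -11 -1" --pt "0 0 0 0 0 -11 -1"

```text
time_s: 4.6
tcp_pos: [0.6415, -0.1959, 0.1572]
ee_rot: [[0.969, 0.245, -0.005], [0.245, -0.969, 0.001], [-0.005, -0.002, -1.0]]
wrist_force: [-0.8, -0.2, 0.0]
gripper_width: 0.371
gripper_force: 0.0
```

Run:
```python
from h import *
go([CELL[0],CELL[1],.13],down(YE))
c={n:capture(n)['pixels'] for n in('top','scene')}
m=[cv2.resize(c[n][y:y+100,x:x+100],(400,400),interpolation=cv2.INTER_CUBIC) for n,x,y in(('top',310,155),('scene',130,190))]
cv2.imwrite('pics/cell.png',np.hstack(m))
```

```text
t 4.6 turn [-0.0021  0.0046 -0.0001] shift [-10.8902  -0.0102   2.7704]
```

View pics/cell.png

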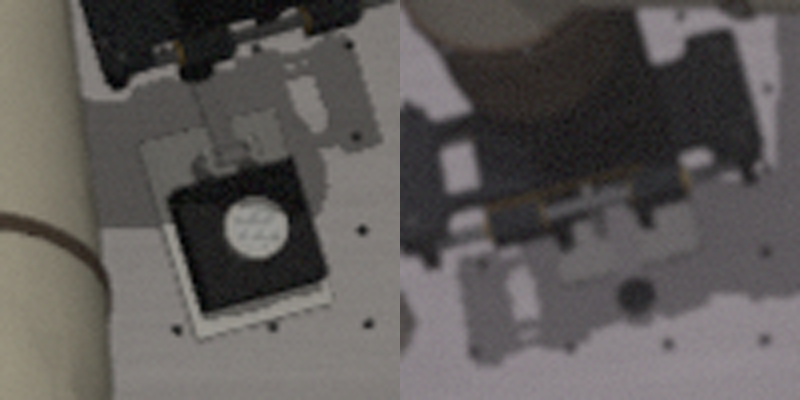

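The cell stands proud and bright in the top crop at (256,227), and the lever pad is down at right crop (635,295). Moving over the cell.

Emit:
arm_command --pt "0 0 0 -3 0 0 -1" --pt "0 0 0 -6 0 0.5 -1" --pt "0 0 0 -9 0 1 -1" --pt "0 0 0 -10.8 0 2 -1" --pt "0 0 0 -10.8 0 2.7 -1" --pt "0 0 0 -10.8 0 2.7 -1" --pt "0 0 0 -10.8 0 2.7 -1" --pt "0 0 0 -10.8 0 2.7 -1"

```text
time_s: 5.37
tcp_pos: [0.5398, -0.2226, 0.1325]
ee_rot: [[0.969, 0.246, 0.001], [0.246, -0.969, -0.0], [0.001, 0.001, -1.0]]
wrist_force: [-0.2, -0.2, 0.0]
gripper_width: 0.987
gripper_force: 0.0
```

```bash
python3 -c "
from h import *
print(at('top',(373.6,211.4),.062))
go([CELL[0],CELL[1],.068],down(YE))"
```

```text
[ 0.5336 -0.2236  0.062 ]
t 5.42 turn [ 0.0006 -0.0008  0.0012] shift [-0.3974 -0.0996  6.4636]
```

Emit:
arm_command --pt "0 0 0 -0.45 -0.05 2 -1" --pt "0 0 0 -0.45 -0.05 4 -1" --pt "0 0 0 -0.45 -0.05 5.5 -1" --pt "0 0 0 -0.45 -0.05 6 -1" --pt "0 0 0 -0.45 -0.05 6.4 -1" --pt "0 0 0 -0.45 -0.05 6.4 -1" --pt "0 0 0 -0.45 -0.05 6.4 -1" --pt "0 0 0 -0.45 -0.05 6.4 -1"

```text
time_s: 6.08
tcp_pos: [0.535, -0.2233, 0.0695]
ee_rot: [[0.969, 0.246, 0.002], [0.246, -0.969, -0.0], [0.002, 0.001, -1.0]]
wrist_force: [-1.1, -0.5, -0.2]
gripper_width: 1.0
gripper_force: 0.0
```

Emit:
arm_command --pt "0 0 0 0 0 0.1 -0.6" --pt "0 0 0 0 0 0.1 -0.3" --pt "0 0 0 0 0 0.1 0" --pt "0 0 0 0 0 0.1 0.1" --pt "0 0 0 0 0 0.1 0.2" --pt "0 0 0 0 0 0.1 0.3" --pt "0 0 0 0 0 0.1 0.5" --pt "0 0 0 0 0 0.1 0.5"

```text
time_s: 6.75
tcp_pos: [0.534, -0.2232, 0.0675]
ee_rot: [[0.969, 0.246, -0.0], [0.246, -0.969, 0.0], [-0.0, -0.0, -1.0]]
wrist_force: [-0.3, -0.5, 0.5]
gripper_width: 0.48
gripper_force: 0.0
```

Emit:
arm_command --pt "0 0 0 0 0 0 0.5" --pt "0 0 0 0 0 0 0.5" --pt "0 0 0 0 0 0 0.6" --pt "0 0 0 0 0 0 0.6" --pt "0 0 0 0 0 0 0.6"

```text
time_s: 7.17
tcp_pos: [0.5338, -0.2227, 0.0675]
ee_rot: [[0.969, 0.246, -0.001], [0.246, -0.969, 0.001], [-0.0, -0.001, -1.0]]
wrist_force: [-2.0, 5.1, 2.0]
gripper_width: 0.429
gripper_force: 30.0
```

Emit:
arm_command --pt "0 0 0 0 -0.05 -0.5 0.6" --pt "0 0 0 0 -0.1 -1 0.6" --pt "0 0 0 0 -0.1 -1.5 0.6" --pt "0 0 0 0 -0.1 -2.5 0.6" --pt "0 0 0 0 -0.1 -4.5 0.6" --pt "0 0 0 0 -0.1 -7 0.6" --pt "0 0 0 0 -0.1 -9 0.6" --pt "0 0 0 0 -0.1 -9 0.6"

```text
time_s: 7.83
tcp_pos: [0.5368, -0.2234, 0.1634]
ee_rot: [[0.969, 0.246, 0.011], [0.247, -0.969, -0.003], [0.009, 0.006, -1.0]]
wrist_force: [2.3, -0.2, -0.3]
gripper_width: 0.427
gripper_force: 30.0
```

```bash
python3 -c "
from h import *
go([SEAT[0],SEAT[1],.165]-.004*fx,down(YF));go([SEAT[0],SEAT[1],.165]-.004*fx,down(YF+180));print(sense()['joints'])"
```

```text
t 7.83 turn [ 0.0105 -0.0051 -1.1419] shift [  3.4649 -34.933   -0.3248]
t 7.83 turn [-0.0058 -0.0118  1.9996] shift [  3.4649 -34.933   -0.3248]
[ -6.5889  21.3821 -12.6497   0.1397 -55.3444 110.7821]
```

Emit:
arm_command --pt "0 0 -0.11 0.3 -3.5 0 0.6" --pt "0 0 -0.22 0.7 -7 0 0.6" --pt "0 0 -0.33 1.1 -10.5 0 0.6" --pt "0 0 -0.44 1.4 -14 0 0.6" --pt "0 0 -0.55 1.8 -17.5 0 0.6" --pt "0 0 -0.66 2.1 -21 0 0.6" --pt "0 0 -0.77 2.5 -24.5 0 0.6" --pt "0 0 -0.88 2.8 -28 0 0.6"

```text
time_s: 8.5
tcp_pos: [0.4917, 0.0574, 0.1578]
ee_rot: [[0.424, 0.906, 0.001], [0.906, -0.424, 0.0], [0.0, 0.001, -1.0]]
wrist_force: [0.7, 0.7, -1.2]
gripper_width: 0.426
gripper_force: 30.0
```

```bash
python3 -c "
from h import *
go([SEAT[0],SEAT[1],.165]-.004*fx,down(YF))"
```

```text
t 8.5 turn [ 0.0007 -0.0003 -0.2576] shift [ 5.6831 -3.4854 -0.7171]
```

Emit:
arm_command --pt "0 0 -0.1 2.5 -1.5 -0.3 0.6" --pt "0 0 -0.2 4.5 -2.7 -0.3 0.6" --pt "0 0 -0.26 5.7 -3.5 -0.3 0.6" --pt "0 0 -0.26 5.7 -3.5 -0.3 0.6" --pt "0 0 -0.26 5.7 -3.5 -0.3 0.6" --pt "0 0 -0.26 5.7 -3.5 -0.3 0.6" --pt "0 0 -0.26 5.7 -3.5 -0.3 0.6"

```text
time_s: 9.08
tcp_pos: [0.4849, 0.1216, 0.1605]
ee_rot: [[0.183, 0.983, -0.0], [0.983, -0.183, -0.0], [-0.0, -0.0, -1.0]]
wrist_force: [-0.4, 0.1, -1.0]
gripper_width: 0.424
gripper_force: 30.0
```

Run:
```python
from h import *
go([SEAT[0],SEAT[1],.0795]-.004*fx,down(YF));print(sense()['joints'])
c={n:capture(n)['pixels'] for n in('top','scene')}
m=[cv2.resize(c[n][y:y+100,x:x+100],(400,400),interpolation=cv2.INTER_CUBIC) for n,x,y in(('top',175,180),('scene',270,155))]
cv2.imwrite('pics/seat.png',np.hstack(m))
```

```text
t 9.08 turn [-0.0002  0.0003 -0.0047] shift [ 0.1914 -0.0994  8.0952]
[ 32.7257  14.4869 -23.5038   0.0031 -52.0313 136.7046]
```

View pics/seat.png

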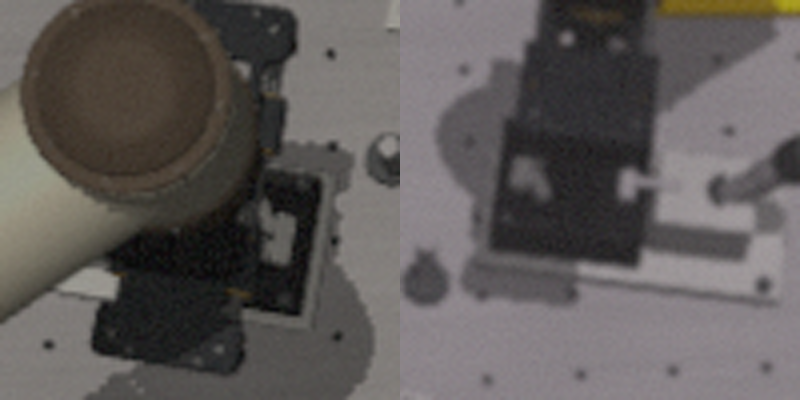

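The fixture and fence are visible beside the gripper, with the V at right crop (530,180) and the jaw at (630,183), and the cell is held above. Lowering.

Emit:
arm_command --pt "0 0 0 0.1 -0.1 2 0.6" --pt "0 0 0 0.2 -0.1 4 0.6" --pt "0 0 0 0.2 -0.1 5 0.6" --pt "0 0 0 0.2 -0.1 5.8 0.6" --pt "0 0 0 0.2 -0.1 6.5 0.6" --pt "0 0 0 0.2 -0.1 7 0.6" --pt "0 0 0 0.2 -0.1 7 0.6" --pt "0 0 0 0.2 -0.1 7 0.6"

```text
time_s: 9.85
tcp_pos: [0.4846, 0.1247, 0.0907]
ee_rot: [[0.182, 0.983, 0.0], [0.983, -0.182, 0.0], [0.0, 0.0, -1.0]]
wrist_force: [0.3, 0.1, -0.6]
gripper_width: 0.427
gripper_force: 30.0
```

```bash
python3 -c "
from h import *
go([SEAT[0],SEAT[1],.0795]-.004*fx,down(YF))"
```

```text
t 9.85 turn [ 0.0004 -0.0001 -0.0029] shift [-0.1069 -0.0176  1.12  ]
```

Emit:
arm_command --pt "0 0 0 0 0 0.3 0.6" --pt "0 0 0 -0.1 0 0.6 0.6" --pt "0 0 0 -0.1 0 0.8 0.6" --pt "0 0 0 -0.1 0 0.9 0.6" --pt "0 0 0 -0.1 0 1 0.6" --pt "0 0 0 -0.1 0 1 0.6" --pt "0 0 0 -0.1 0 1 0.6"

```text
time_s: 10.43
tcp_pos: [0.4841, 0.1237, 0.0805]
ee_rot: [[0.182, 0.983, 0.0], [0.983, -0.182, -0.0], [0.0, 0.0, -1.0]]
wrist_force: [0.1, 0.3, -1.6]
gripper_width: 0.427
gripper_force: 30.0
```

Emit:
arm_command --pt "0 0 0 0 0 0.05 0.6" --pt "0 0 0 0 0 0.1 0.6" --pt "0 0 0 0 0 0.1 0.6" --pt "0 0 0 0 0 0.1 0.6"

```text
time_s: 10.77
tcp_pos: [0.4841, 0.1237, 0.0795]
ee_rot: [[0.182, 0.983, 0.0], [0.983, -0.182, 0.0], [0.0, 0.0, -1.0]]
wrist_force: [-0.3, 0.0, -0.2]
gripper_width: 0.426
gripper_force: 30.0
```

Emit:
arm_command --pt "0 0 0 0 0 0.05 0.6" --pt "0 0 0 0 0 0.1 0.6" --pt "0 0 0 0 0 0.15 0.6" --pt "0 0 0 0 0 0.15 0.6" --pt "0 0 0 0 0 0.15 0.6"

```text
time_s: 11.18
tcp_pos: [0.4842, 0.1237, 0.0794]
ee_rot: [[0.181, 0.983, 0.0], [0.983, -0.181, -0.0], [-0.0, 0.0, -1.0]]
wrist_force: [-3.7, 0.2, 10.1]
gripper_width: 0.426
gripper_force: 30.0
```

Seated on the deck at the expected height. Releasing.

Emit:
arm_command --pt "0 0 0 0 0 -0.1 0.6" --pt "0 0 0 0 0 -0.1 0.1" --pt "0 0 0 0 0 -0.1 -0.2" --pt "0 0 0 0 0 -0.1 -0.6" --pt "0 0 0 0 0 -0.1 -1" --pt "0 0 0 0 0 -0.1 -1" --pt "0 0 0 0 0 -0.1 -1" --pt "0 0 0 0 0 -0.1 -1"

```text
time_s: 11.85
tcp_pos: [0.4841, 0.1237, 0.0789]
ee_rot: [[0.182, 0.983, -0.0], [0.983, -0.182, -0.0], [-0.0, -0.0, -1.0]]
wrist_force: [-0.0, -0.1, 0.0]
gripper_width: 0.821
gripper_force: 0.0
```

Emit:
arm_command --pt "0 0 0 0 0 -0.5 -1" --pt "0 0 0 0 0 -2 -1" --pt "0 0 0 0 0 -5 -1" --pt "0 0 0 0 0 -9 -1" --pt "0 0 0 0 0 -13 -1" --pt "0 0 0 0 0 -16 -1" --pt "0 0 0 0 0 -18 -1" --pt "0 0 0 0 0 -18 -1"

```text
time_s: 12.52
tcp_pos: [0.4864, 0.1246, 0.2649]
ee_rot: [[0.181, 0.983, 0.01], [0.984, -0.181, 0.005], [0.006, 0.009, -1.0]]
wrist_force: [0.4, 1.0, 0.2]
gripper_width: 0.998
gripper_force: 0.0
```

```bash
cat >> h.py <<'E'
cz=-fx*np.sin(np.radians(35))+np.array([0,0,np.cos(np.radians(35))])  # cap axis, outward
fy=np.cross([0,0,1],fx)
def capR(deg):  # tool z into cap; tool y = Rot(cz,deg) applied to fixture y
    z=-cz;y=Ro.from_rotvec(np.radians(deg)*cz).apply(fy);return np.c_[np.cross(y,z),y,z]
E
python3 - <<'E'
from h import *
for a in(-180,-90,0,90):print(a);go(CAP+.1*cz,capR(a))
print(sense()['joints'],fy)
c={n:capture(n)['pixels'] for n in('top','scene')}
m=[cv2.resize(c[n][y:y+100,x:x+100],(400,400),interpolation=cv2.INTER_CUBIC) for n,x,y in(('top',155,180),('scene',280,145))]
cv2.imwrite('pics/placed.png',np.hstack(m))
E
```

```text
-180
t 12.52 turn [-0.9527 -0.0127  2.9878] shift [19.1003 -0.3576  7.9192]
-90
t 12.52 turn [-0.4766 -0.4895  1.5106] shift [19.1003 -0.3576  7.9192]
0
t 12.52 turn [ 0.0083 -0.6173 -0.0056] shift [19.1003 -0.3576  7.9192]
90
t 12.52 turn [ 0.4903 -0.4773 -1.5218] shift [19.1003 -0.3576  7.9192]
[ 32.9862   8.6645 -14.6578   0.1111 -66.0324 136.5537] [ 0.984 -0.178  0.   ]
```

View pics/placed.png

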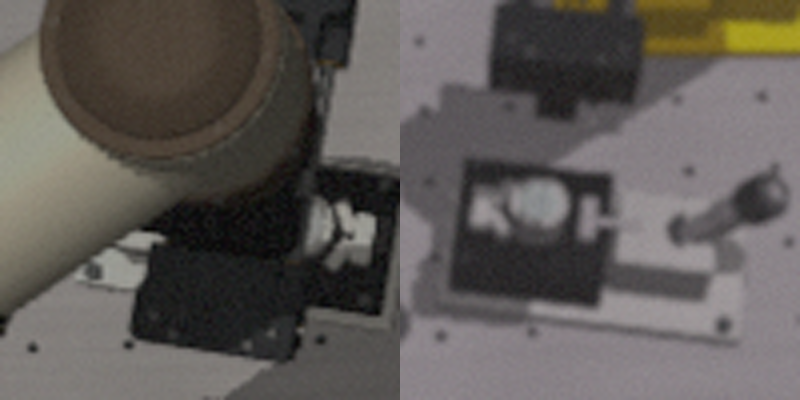

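The cell stands upright between the fence and the jaw, at right crop (540,202); the cap is at (765,193). Now approaching the cap along its axis.

Emit:
arm_command --pt "0 -0.08 0 3 0 0.5 -1" --pt "0 -0.16 0 6 -0.1 1 -1" --pt "0 -0.24 0 9 -0.2 2 -1" --pt "0 -0.32 0 12 -0.3 3 -1" --pt "0 -0.4 0 15 -0.3 4 -1" --pt "0 -0.48 0 17 -0.4 5 -1" --pt "0 -0.56 0 19 -0.4 6 -1" --pt "0 -0.62 0 19.1 -0.4 7 -1"

```text
time_s: 13.28
tcp_pos: [0.5147, 0.3154, 0.1853]
ee_rot: [[0.144, 0.984, -0.105], [0.797, -0.178, -0.577], [-0.586, -0.001, -0.81]]
wrist_force: [1.4, 0.5, -0.1]
gripper_width: 1.001
gripper_force: 0.0
```

```bash
python3 -c "
from h import *
go(CAP+.07*cz,capR(0));print(sense()['joints'])"
```

```text
t 13.28 turn [-0.001   0.0155  0.0006] shift [-0.1501  0.3859  2.9474]
[ 53.7096  36.397    3.137   14.8572 -89.7991 111.567 ]
```

Emit:
arm_command --pt "0 0.015 0 -0.1 0.4 1.5 -1" --pt "0 0.015 0 -0.1 0.4 3 -1" --pt "0 0.015 0 -0.1 0.4 4.5 -1" --pt "0 0.015 0 -0.1 0.4 6 -1" --pt "0 0.015 0 -0.1 0.4 7.5 -1" --pt "0 0.015 0 -0.1 0.4 9 -1" --pt "0 0.015 0 -0.1 0.4 9.5 -1" --pt "0 0.015 0 -0.1 0.4 9.5 -1"

```text
time_s: 13.95
tcp_pos: [0.5075, 0.2548, 0.1103]
ee_rot: [[0.148, 0.983, -0.107], [0.806, -0.182, -0.563], [-0.573, -0.003, -0.82]]
wrist_force: [0.4, -0.2, -0.1]
gripper_width: 1.003
gripper_force: 0.0
```

Run:
```python
from h import *
go(CAP+.003*cz,capR(0))
c={n:capture(n)['pixels'] for n in('top','scene')}
m=[cv2.resize(c[n][y:y+100,x:x+100],(400,400),interpolation=cv2.INTER_CUBIC) for n,x,y in(('top',125,170),('scene',310,145))]
cv2.imwrite('pics/cap.png',np.hstack(m))
```

```text
t 13.95 turn [-0.0051 -0.0011 -0.002 ] shift [0.4921 0.0087 0.0072]
```

View pics/cap.png

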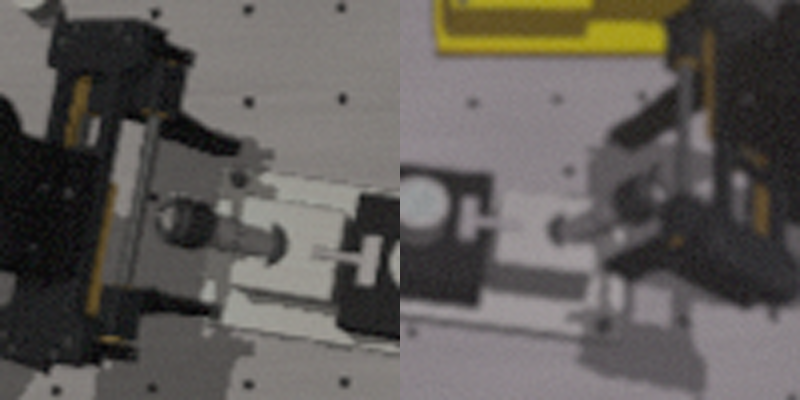

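The cap sits between the open fingers, at left crop (187,222) and right crop (638,195). Centring and closing.

Emit:
arm_command --pt "0 0 0 0.3 0 0 -0.6" --pt "0 0 0 0.3 0 0 -0.2" --pt "0 0 0 0.3 0 0 0.1" --pt "0 0 0 0.3 0 0 0.3" --pt "0 0 0 0.3 0 0 0.3" --pt "0 0 0 0.3 0 0 0.4" --pt "0 0 0 0.3 0 0 0.4" --pt "0 0 0 0.3 0 0 0.5"

```text
time_s: 14.72
tcp_pos: [0.5091, 0.2589, 0.1106]
ee_rot: [[0.149, 0.983, -0.103], [0.809, -0.182, -0.559], [-0.569, 0.0, -0.823]]
wrist_force: [0.3, -1.0, 0.1]
gripper_width: 0.48
gripper_force: 0.0
```

Run:
```python
from h import *
go(CAP+.003*cz,capR(0))
```

```text
t 14.72 turn [-0.002 -0.006 -0.003] shift [ 0.1546 -0.0737  0.2789]
```

Emit:
arm_command --pt "0 0 0 0.1 -0.05 0.2 0.5" --pt "0 0 0 0.1 -0.05 0.2 0.6" --pt "0 0 0 0.1 -0.05 0.2 0.6" --pt "0 0 0 0.1 -0.05 0.2 0.6" --pt "0 0 0 0.1 -0.05 0.2 0.6" --pt "0 0 0 0.1 -0.05 0.2 0.6"

```text
time_s: 15.22
tcp_pos: [0.5081, 0.2585, 0.1081]
ee_rot: [[0.149, 0.983, -0.104], [0.809, -0.182, -0.56], [-0.569, -0.001, -0.822]]
wrist_force: [-1.5, -0.0, -0.0]
gripper_width: 0.315
gripper_force: 30.0
```

Run:
```python
from h import *
go(CAP+.003*cz,capR(0));s=sense();print(np.array(s['ee_rot']).T@s['wrist_force'],s['moment'])
```

```text
t 15.22 turn [-0.0029 -0.0054 -0.0028] shift [0.0541 0.0128 0.0357]
[-0.2369 -1.4637  0.1743] [ 1.3165 -0.0118 -0.2124]
```

Emit:
arm_command --pt "0 0 0.05 0 0 0 0.6" --pt "0 0 0.1 0 0 0 0.6" --pt "0 0 0.15 0 0 0 0.6" --pt "0 0 0.2 0 0 0 0.6" --pt "0 0 0.25 0 0 0 0.6" --pt "0 0 0.3 0 0 0 0.6" --pt "0 0 0.35 0 0 0 0.6" --pt "0 0 0.4 0 0 0 0.6"

```text
time_s: 15.88
tcp_pos: [0.5078, 0.2586, 0.108]
ee_rot: [[0.522, 0.846, -0.105], [0.673, -0.484, -0.559], [-0.524, 0.222, -0.822]]
wrist_force: [-3.4, 1.0, -0.0]
gripper_width: 0.315
gripper_force: 30.0
```

Run:
```python
from h import *
go(CAP+.003*cz,capR(0));s=sense();T=np.array(s['ee_rot']).T;print(T@s['wrist_force'],T@s['moment'],s['joints'])
```

```text
t 15.88 turn [-0.0045 -0.0046 -0.4049] shift [0.0631 0.0269 0.0318]
[-1.0506 -3.357  -0.1847] [ 1.2992  0.8861 -0.0315] [ 50.9461  36.6366  -8.855   16.2016 -76.3756  87.1835]
```

Emit:
arm_command --pt "0 0 0.1 0 0 0 0.6" --pt "0 0 0.2 0 0 0 0.6" --pt "0 0 0.3 0 0 0 0.6" --pt "0 0 0.4 0 0 0 0.6" --pt "0 0 0.5 0 0 0 0.6" --pt "0 0 0.6 0 0 0 0.6" --pt "0 0 0.7 0 0 0 0.6" --pt "0 0 0.8 0 0 0 0.6"

```text
time_s: 16.55
tcp_pos: [0.5073, 0.2592, 0.1077]
ee_rot: [[0.971, 0.213, -0.105], [0.12, -0.821, -0.559], [-0.205, 0.53, -0.823]]
wrist_force: [-5.0, 3.1, -1.7]
gripper_width: 0.31
gripper_force: 30.0
```

Emit:
arm_command --pt "0 0 0.08 0 0 0 0.6" --pt "0 0 0.16 0 0 0 0.6" --pt "0 0 0.24 0 0 0 0.6" --pt "0 0 0.32 0 0 0 0.6" --pt "0 0 0.4 0 0 0 0.6" --pt "0 0 0.48 0 0 0 0.6" --pt "0 0 0.56 0 0 0 0.6" --pt "0 0 0.6 0 0 0 0.6"

```text
time_s: 17.22
tcp_pos: [0.5073, 0.2597, 0.1073]
ee_rot: [[0.923, -0.371, -0.105], [-0.363, -0.746, -0.558], [0.129, 0.553, -0.823]]
wrist_force: [-4.7, 3.7, -3.1]
gripper_width: 0.313
gripper_force: 30.0
```

Run:
```python
from h import *
go(CAP+.003*cz,capR(0));s=sense();T=np.array(s['ee_rot']).T;print(T@s['wrist_force'],T@s['moment'],s['joints'])
```

```text
t 17.22 turn [-0.0095 -0.0018 -1.8052] shift [0.1335 0.0439 0.0305]
[-6.1237 -2.7814  0.9938] [ 1.7671 -2.2403 -0.0257] [ 51.0169  36.6596  -8.8347  16.0948 -76.2823   6.9201]
```

Emit:
arm_command --pt "0 0 0.1 0 0 0 0.6" --pt "0 0 0.2 0 0 0 0.6" --pt "0 0 0.3 0 0 0 0.6" --pt "0 0 0.4 0 0 0 0.6" --pt "0 0 0.5 0 0 0 0.6" --pt "0 0 0.6 0 0 0 0.6" --pt "0 0 0.7 0 0 0 0.6" --pt "0 0 0.8 0 0 0 0.6"

```text
time_s: 17.88
tcp_pos: [0.5078, 0.2602, 0.1069]
ee_rot: [[0.375, -0.921, -0.104], [-0.79, -0.259, -0.556], [0.486, 0.291, -0.824]]
wrist_force: [-3.0, 4.8, -4.0]
gripper_width: 0.312
gripper_force: 30.0
```

Emit:
arm_command --pt "0 0 0.1 0 0 0 0.6" --pt "0 0 0.2 0 0 0 0.6" --pt "0 0 0.3 0 0 0 0.6" --pt "0 0 0.4 0 0 0 0.6" --pt "0 0 0.5 0 0 0 0.6" --pt "0 0 0.6 0 0 0 0.6" --pt "0 0 0.7 0 0 0 0.6" --pt "0 0 0.8 0 0 0 0.6"

```text
time_s: 18.55
tcp_pos: [0.5087, 0.2602, 0.1068]
ee_rot: [[-0.4, -0.911, -0.102], [-0.736, 0.386, -0.556], [0.546, -0.147, -0.825]]
wrist_force: [0.0, 3.2, -5.2]
gripper_width: 0.309
gripper_force: 30.0
```

Run:
```python
from h import *
go(CAP+.003*cz,capR(0));s=sense();T=np.array(s['ee_rot']).T;print(T@s['wrist_force'],T@s['moment'],s['joints'])
c={n:capture(n)['pixels'] for n in('top','scene')}
m=[cv2.resize(c[n][y:y+100,x:x+100],(400,400),interpolation=cv2.INTER_CUBIC) for n,x,y in(('top',165,180),('scene',280,145))]
cv2.imwrite('pics/jaw.png',np.hstack(m))
```

```text
t 18.55 turn [ 0.0145 -0.0043  2.8762] shift [ 0.1644 -0.0367  0.0367]
[-5.1932  1.9456  2.4859] [-0.9995 -2.7419 -0.1047] [ 50.971   36.7019  -8.7857  16.1906 -76.0838 -84.8354]
```

View pics/jaw.png

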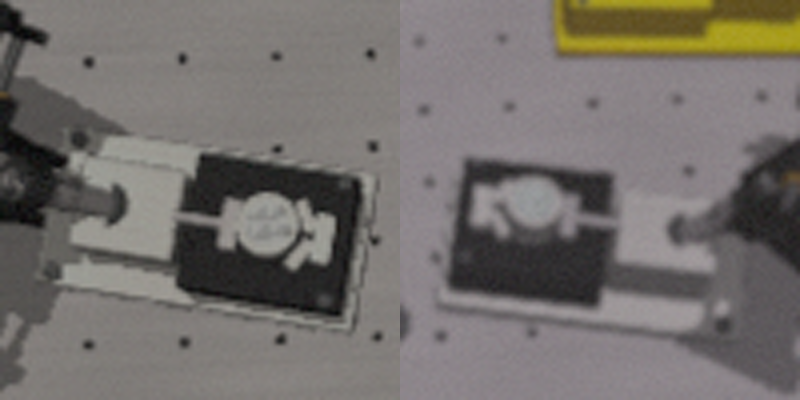

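The jaw is against the cell and the cell is in the V, at left crop (268,225). About 3.4 rad turned; I'll add more for a sure slip margin.

Emit:
arm_command --pt "0 0 0.1 0 0 0 0.6" --pt "0 0 0.2 0 0 0 0.6" --pt "0 0 0.3 0 0 0 0.6" --pt "0 0 0.4 0 0 0 0.6" --pt "0 0 0.5 0 0 0 0.6" --pt "0 0 0.6 0 0 0 0.6" --pt "0 0 0.7 0 0 0 0.6" --pt "0 0 0.8 0 0 0 0.6"

```text
time_s: 19.32
tcp_pos: [0.5093, 0.2597, 0.1071]
ee_rot: [[-0.931, -0.35, -0.101], [-0.239, 0.796, -0.557], [0.276, -0.494, -0.825]]
wrist_force: [1.5, 1.0, -8.1]
gripper_width: 0.312
gripper_force: 30.0
```

Run:
```python
from h import *
s=sense();T=np.array(s['ee_rot']).T;print(T@s['wrist_force'],T@s['moment'],s['joints'])
```

```text
[-3.8982  4.2642  5.949 ] [-2.3596 -2.026  -0.0248] [  50.9167   36.7004   -8.7853   16.2842  -76.1059 -130.5063]
```

Emit:
arm_command --pt "0 0 0 0 0 0 0.2" --pt "0 0 0 0 0 0 -0.2" --pt "0 0 0 0 0 0 -0.6" --pt "0 0 0 0 0 0 -1" --pt "0 0 0 0 0 0 -1" --pt "0 0 0 0 0 0 -1" --pt "0 0 0 0 0 -1 -1" --pt "0 0 0 0 0 -2 -1"

```text
time_s: 19.98
tcp_pos: [0.5106, 0.2698, 0.1255]
ee_rot: [[-0.93, -0.352, -0.104], [-0.238, 0.793, -0.56], [0.28, -0.496, -0.822]]
wrist_force: [0.3, 0.6, 0.7]
gripper_width: 0.836
gripper_force: 0.0
```

Emit:
arm_command --pt "0 0 0 0 0 -2 -1" --pt "0 0 0 0 0 -4 -1" --pt "0 0 0 0 0 -6 -1" --pt "0 0 0 0 0 -8 -1" --pt "0 0 0 0 0 -10 -1" --pt "0 0 0 0 0 -11 -1" --pt "0 0 0 0 0 -11 -1" --pt "0 0 0 0 0 -11 -1"

```text
time_s: 20.65
tcp_pos: [0.5217, 0.3316, 0.2153]
ee_rot: [[-0.93, -0.352, -0.103], [-0.239, 0.794, -0.559], [0.279, -0.495, -0.823]]
wrist_force: [-0.3, 0.8, 0.0]
gripper_width: 1.0
gripper_force: 0.0
```

Run:
```python
from h import *
c={n:capture(n)['pixels'] for n in('top','scene')}
m=[cv2.resize(c[n][y:y+100,x:x+100],(400,400),interpolation=cv2.INTER_CUBIC) for n,x,y in(('top',165,180),('scene',280,145))]
cv2.imwrite('pics/end.png',np.hstack(m))
```

```text
(no output)
```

View pics/end.png

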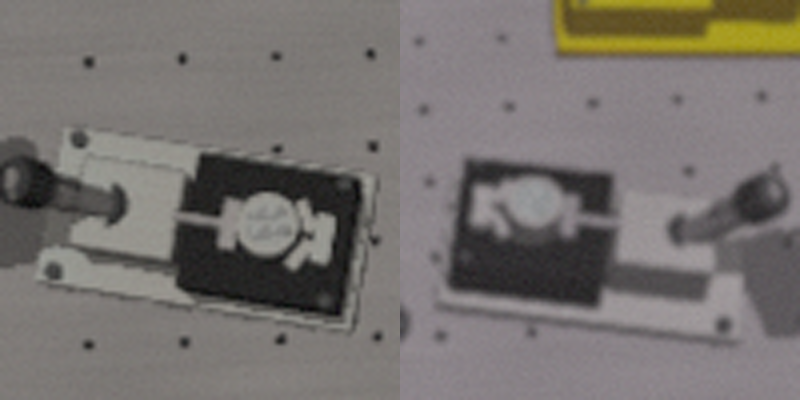

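The cell is home between the jaw and the V, at left crop (268,225), and the arm is clear of everything. Handing in.

```bash
python3 -c "
from station import *
print(finish_job())"
```

```text
the job is handed in; nothing more can be done
None
```

I handed the job in at about 21 s: lever pressed to its stop, cell seated upright in the V with the jaw against it, cap turned about 4.2 rad clockwise and released. Cap slip and jaw force were not measured directly; at least 1.4 rad of slip follows from the turn if the grip held. The hand-in returned no verdict.

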